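# Gauge a clock bushing on the inclined pin and sort it

### The arm

A 6-joint arm with a two-finger parallel gripper is mounted at the origin on the work surface. World frame = base frame: x ahead of the robot, y to its left, z up, the work surface at z = 0. Lengths are in m, angles in rad, forces in N, time in s.
With the tool pointing down it reaches from about 0.3 to 1 m from the base axis. Payload 5.1 kg.
Tool frame: the origin (TCP) lies at the very end of the fingers, on their centre line; the grasp point (between the pads) lies 19 mm behind it (ctrl.grip_depth is the z of the grasp point in the tool frame, in m); z points along the fingers, y is the line along which they close (so a half turn about z gives the same grasp; the last joint's range is limited). The gripper opens to 95 mm and grips with 3 to 60 N. Pads are 20 mm wide; open, the fingers measure 119 mm over their backs; the gripper's body (75 mm by 180 mm) begins 59 mm behind the grasp point.
Start: joints at [-1.407, 0.124, 1.65, -0, 1.367, -0.083], TCP at [0.159, -0.63, 0.215] pointing down, gripper open.
Joint ranges: [-2.61, 2.61], [-1.02, 2.33], [0.03, 2.71], [-1.35, 4.49], [0.32, 2.68], [-2.91, 2.91]. Speed limits (rad/s): [2.57, 2.57, 3.14, 3.14, 3.14, 3.14].

### API

Orientations are given as a rotation vector (axis times angle).
In Python, from station import ctrl, viewer, workorder gives the robot as it stands.
- The arm moves only by the tool move_arm, never from a script. Its argument "plan" is a list of rows, each a list of 4 numbers: the shift along the tool's x, y, z scaled (see below), then the turn about the tool's z scaled (see below). A call has 1 to 10 rows; each row shifts and turns the commanded pose from where the row before left it, along the tool's axes as they then stand; what a row does not reach is not made up. The controller multiplies each number of a shift by 4 cm and each number of a turn by 10 degrees. A row lasts 1/8 s, in which the tool goes at most 62.5 mm and 10.7 degrees, less where a joint would pass 70% of its speed; a pose out of reach is approached as far as the arm can. A call with a number of a shift or a turn outside -1 to 1 is refused whole. A call with a gripper value outside its range is refused whole. "fingers" is the opening, from 0 (shut) to 1 (fully open), set as the call begins (left out, the last holds). The fingers move at their own pace and stop on an object; the grip force is fixed at half the most. Time passes only in rows, so rows that do not move let the fingers close. It gives the time, the measured TCP pose, the force, the opening and the grip force at its end, in the units of the state.
- ctrl.sense(): the state, without advancing time (a new reading comes with each control period).
- viewer.snapshot(name): name is "scene" or "top"; returns (picture, depth): 400x640x3 uint8, red, green, blue; 400x640 float32, m along the optical axis (not along the pixel's ray), 0 where there is no reading.
- viewer.camera_model(name): a dict with "K" (3x3 intrinsics, pixels), "rvec" (rotation vector, rad) and "tvec" (3), from world to camera coordinates, as OpenCV has them. Camera axes: x right, y down, z forward; pixel columns grow to the right and rows downward; lengths in m; the calibration is good to about 2 mm. A picture is of the moment at which its call begins. camera_model takes no time and is no camera call.
- workorder.job_done(): hands the job in; it is judged then, once.
The state is a dict: "clock": time; "joint_positions": joint angles; "dq": joint speeds; "tau": joint torques, N m; "ee_pos": TCP position; "ee_rot": TCP orientation; "ft_force": force on the tool from outside, world axes, zero at the start; "wrist_torque": the same for the moment, N m; "opening": finger opening in m; "grip_force": force on a finger pad.
Only numpy, scipy, OpenCV 4.12 (cv2) and the standard library are available. Lean on these libraries where they do the work, as an engineer would, in place of code of your own. Each camera call takes 0.05 s, during which the arm holds its last target. There are 200 camera calls.

### The job

Take the brass bushing from the round cork mat and test its bore on the leaning gauge pin: slide it down the pin as far as it goes without forcing it, either fully home against the plate or stopped by the pin's thicker lower half. Then take it off and stand it upright in the blue tray if it went fully home, or in the red tray if it stopped partway. Leave the bushing on the square black mat and everything else on the bench where they are.

Things in the scene. Friction and masses are not known exactly. Their poses are not given: they have to be found in the camera images.
- bushing_a: brass bushing: plain tube, 28 mm outside diameter, 45 mm long, upright. There are two (a, b), nearly alike; the bore is right or undersize, as the gauge shows. One stands on the round cork mat (to be tested), the other on the square black mat; which is where varies. Origin: centre of its lower end; z along its axis, up
- bushing_b: brass bushing: plain tube, 28 mm outside diameter, 45 mm long, upright. There are two (a, b), nearly alike; the bore is right or undersize, as the gauge shows. One stands on the round cork mat (to be tested), the other on the square black mat; which is where varies. Origin: centre of its lower end; z along its axis, up
- pin: steel gauge pin square on an aluminium plate 66 x 60 mm, leaning 26 degrees. Origin: the pin's foot on the plate; z along the pin, outwards and up; y level. From the foot: 14.5 mm thick up to 22 mm, a cone to 8.5 mm at 25 mm, 8.5 mm up to 44 mm, tapered tip to 50 mm. Fully home: bushing's end on the plate; an undersize one stops on the cone, its end about 23 mm from the plate
- gauge: stand of the gauge, fixed to the bench: dark base 105 x 80 x 10 mm. Origin on the bench, 65 mm straight below the pin's foot; the pin leans towards its -x
- tray_blue: blue open tray for bushings that fit, fixed, 106 x 106 mm outside, walls 4 mm thick and 14 mm high, floor 4 mm thick. Origin: centre of its underside, on the bench
- tray_red: red open tray for undersize bushings, same size and origin; the trays swap sides
- mat_test: round cork mat, 84 mm across, 3 mm thick, fixed: the bushing on it is the one to test. Origin: centre of its underside
- mat_wait: square black rubber mat, 84 mm, 3 mm thick, fixed: the bushing on it waits and is left alone. Origin: centre of its underside
- loupe_1: black watchmaker's eye loupe standing on its wide end, 38 mm across, 30 high; a bystander. Origin at the middle of its underside
- loupe_2: a second black eye loupe, same size; a bystander. Origin at the middle of its underside
- holder: dark steel round holder block with small holes on top, 42 mm across, 26 high; a bystander. Origin at the middle of its underside
- movement: brass watch movement lying flat, 42 mm across, 10 high; a bystander. Origin at the middle of its underside
- jar: small amber glass jar with a green cap, 42 mm across, 40 high; a bystander. Origin at the middle of its underside
- screwdriver: yellow-handled screwdriver, 150 mm long, lying at the left; a bystander
- tin: small flat aluminium tin, 60 x 40 x 18 mm, lying at the right; a bystander. Origin at the middle of its underside
Not all that is in view belongs to the job. Leave any pink or purple look-alike of the bushing_a alone.

How it is judged:
On the way:
1. the bushing from the cork mat is slid down the gauge pin as far as its bore allows: a good one to within 4 mm of the plate, an undersize one to within 26.5 mm; the other still waits ((((z of bushing_a in the frame of pin between -0.006 and 0.004 m and x of bushing_a in the frame of pin between -0.004 and 0.004 m and y of bushing_a in the frame of pin between -0.004 and 0.004 m and angle between the z axis of bushing_a and the z axis of pin, either way round below 0.2 rad) and (horizontal distance between bushing_b and mat_wait below 0.055 m and distance of bushing_b from where it was at the start of the episode below 0.02 m and angle between bushing_b's own z axis and vertical below 0.1 rad)) or ((z of bushing_b in the frame of pin between -0.006 and 0.0265 m and x of bushing_b in the frame of pin between -0.004 and 0.004 m and y of bushing_b in the frame of pin between -0.004 and 0.004 m and angle between the z axis of bushing_b and the z axis of pin, either way round below 0.2 rad) and (horizontal distance between bushing_a and mat_wait below 0.055 m and distance of bushing_a from where it was at the start of the episode below 0.02 m and angle between bushing_a's own z axis and vertical below 0.1 rad)))), for 0.1 s.
At the end, for the whole second after the job is handed in: the tested bushing stands upright (within 0.1 rad), at rest, on the floor of the right tray (its axis within 50 mm of the tray's centre): the blue one if it went fully home, the red one if it stopped partway; the other bushing still stands on the black mat, moved less than 20 mm ((((horizontal distance between bushing_a and tray_blue below 0.05 m and height (world z) of bushing_a below 0.009 m and angle between bushing_a's own z axis and vertical below 0.1 rad and linear speed of bushing_a below 0.02 m/s and angular speed of bushing_a below 0.2 rad/s) and (horizontal distance between bushing_b and mat_wait below 0.055 m and distance of bushing_b from where it was at the start of the episode below 0.02 m and angle between bushing_b's own z axis and vertical below 0.1 rad)) or ((horizontal distance between bushing_b and tray_red below 0.05 m and height (world z) of bushing_b below 0.009 m and angle between bushing_b's own z axis and vertical below 0.1 rad and linear speed of bushing_b below 0.02 m/s and angular speed of bushing_b below 0.2 rad/s) and (horizontal distance between bushing_a and mat_wait below 0.055 m and distance of bushing_a from where it was at the start of the episode below 0.02 m and angle between bushing_a's own z axis and vertical below 0.1 rad)))); the robot touches nothing.
It fails at once if a bushing is forced onto the gauge (over 60 N) (contact force between any of bushing_a, bushing_b and gauge above 60 N).
It fails at once if a bystander is pushed more than 30 mm (distance of any of loupe_1, loupe_2, holder, movement, jar, screwdriver, tin from where it was at the start of the episode above 0.03 m).
It also fails if it takes over 45 s, if anything falls off the work surface, if the arm or the gripper's body presses on something with over 40 N, if the wrist force passes 120 N, or if a joint passes its speed limit or range.

## Working session

There is one attempt and no reset: what is moved stays moved. The work goes in short steps, Python scripts to look and compute and a tool call to move; the robot and the scene stay as the last step left them, time stands still between calls to the robot, and variables do not carry over. Pictures are saved under pics/ and viewed, at most 10 in all, crops included, and the job is handed in when it is done.

Besides the shell and the picture viewer there is one more tool, called after "Request:" as name([rows], argument=value, ...), one row to a line, values as JSON. move_arm: Moves the arm, as the interface text tells. Shifts and turns lie within -1 to 1; 1 stands for 4 cm of shift or 10 degrees of turn. Its arguments: {"type":"object","properties":{"plan":{"type":"array"},"fingers":{"type":"number"}},"required":["plan"]}

```bash
mkdir -p pics; ls; cat > h.py <<'E'
import numpy as np, cv2
from station import ctrl, viewer, workorder
def snap(n):
    p,d=viewer.snapshot(n); m=viewer.camera_model(n)
    K=np.array(m["K"]);R=cv2.Rodrigues(np.array(m["rvec"],float))[0];t=np.array(m["tvec"],float).ravel()
    return p,d,K,R,t
def cloud(d,K,R,t):
    v,u=np.mgrid[:d.shape[0],:d.shape[1]]
    c=np.stack([(u-K[0,2])/K[0,0]*d,(v-K[1,2])/K[1,1]*d,d],-1)
    return (c-t)@R
def ray(u,v,z,K,R,t):
    r=R.T@np.array([(u-K[0,2])/K[0,0],(v-K[1,2])/K[1,1],1]);o=-R.T@t
    return o+r*(z-o[2])/r[2]
def save(n,p): cv2.imwrite("pics/"+n+".png",p[:,:,::-1])
E
python3 - <<'E'
from h import *
for n in("top","scene"):
    p,d,K,R,t=snap(n); save(n+"0",p); np.savez(n+"0.npz",p=p,d=d,K=K,R=R,t=t); print(n,-R.T@t,R[2],K[0,0])
s=ctrl.sense();print(s)
E
```

```text
pics
top [ 0.36092597 -0.01154671  1.24243397] [ 0.15026119  0.00397573 -0.98863834] 375.5120060300916
scene [0.89698061 0.60194762 0.90628569] [-0.32695458 -0.56558439 -0.75710963] 427.2319084041628
{'clock': 0.1, 'joint_positions': array([-1.40657509e+00,  1.24454225e-01,  1.65152722e+00,  1.91443003e-05,
        1.36751928e+00, -8.25875456e-02]), 'dq': array([ 0.00029286, -0.00127789, -0.00198001, -0.00095766,  0.00063038,
        0.0011976 ]), 'tau': array([ 1.04402367e-03, -4.18880010e+01, -3.61097074e+01,  7.77088339e-02,
        4.61551105e-02, -6.27071336e-05]), 'ee_pos': array([ 0.15869128, -0.62972953,  0.21350674]), 'ee_rot': array([-3.11580990e+00, -3.86462277e-01,  9.28237495e-05]), 'ft_force': array([0.14820187, 0.57223363, 0.12928098]), 'wrist_torque': array([ 0.01037288, -0.03263845, -0.01352658]), 'grip_force': 0.0, 'opening': 0.09525427227970987}
```

View pics/top0.png

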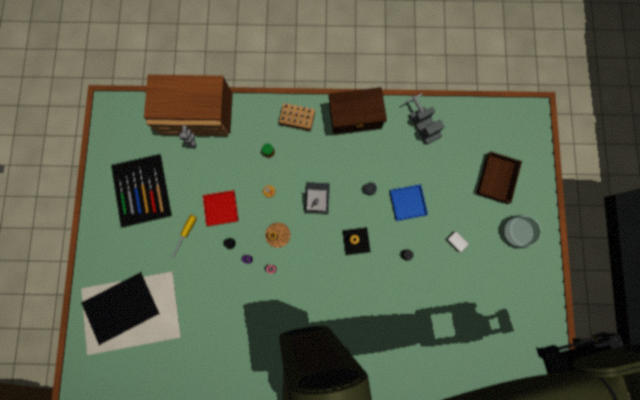

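View pics/scene0.png

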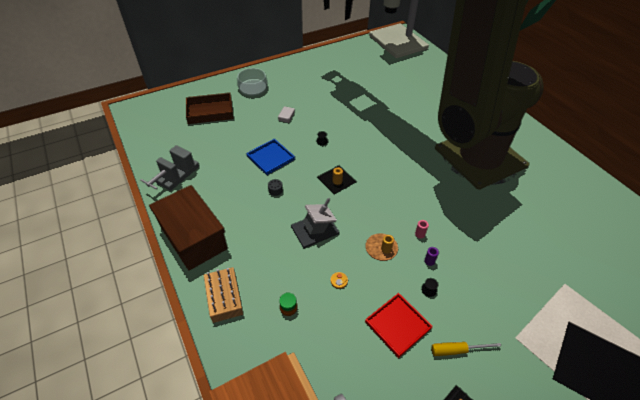

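The top view shows the gauge at (317,198), the cork mat with its bushing at (273,236), the waiting bushing at (355,240), the red tray at (221,208) and the blue tray at (408,202). The scene view shows the gauge at (318,220), the test bushing at (388,243), and the pink and purple look-alikes at (422,229) and (432,256).

```bash
python3 - <<'E'
from h import *
ims=[]
for n,(u,v) in(("top",(300,213)),("scene",(345,225))):
    z=np.load(n+"0.npz");p,d,K,R,t=[z[k] for k in "pdKRt"]
    P=cloud(d,K,R,t)
    ims.append(cv2.resize(p[v-37:v+38,u-50:u+50],(800,600),interpolation=cv2.INTER_CUBIC)[:, :] )
    hsv=cv2.cvtColor(p,cv2.COLOR_RGB2HSV)
    # trays
    for c,m in(("blue",cv2.inRange(hsv,(105,150,60),(125,255,255))),("red",cv2.inRange(hsv,(0,200,80),(4,255,255)))):
        k,l,s,ce=cv2.connectedComponentsWithStats(m);i=1+s[1:,4].argmax();Q=P[l==i];Q=Q[np.isfinite(Q).all(1)]
        r=cv2.minAreaRect(Q[:,:2].astype(np.float32)*1000)
        print(n,c,s[i],r,"z",np.percentile(Q[:,2],[5,50,95]),"ray",ray(*ce[i],0.008,K,R,t))
    # objects near mat / gauge
    for c,(cx,cy) in(("test",ray(*((272,236) if n=="top" else (388,243)),0.04,K,R,t)[:2]),("wait",ray(*((355,240) if n=="top" else (338,175)),0.04,K,R,t)[:2])):
        m=(np.hypot(P[...,0]-cx,P[...,1]-cy)<.035)&(P[...,2]>.012)&(P[...,2]<.07)
        Q=P[m];T=Q[Q[:,2]>.042]
        print(n,c,(cx,cy),len(Q),"mean top",T.mean(0),len(T),"minmax",Q.min(0),Q.max(0))
    g=ray(*((317,198) if n=="top" else (320,212)),0.07,K,R,t)
    m=(np.abs(P[...,0]-g[0])<.07)&(np.abs(P[...,1]-g[1])<.07)&(P[...,2]>.03)
    Q=P[m];print(n,"gauge",g,len(Q),Q.min(0),Q.max(0)); 
    v_,u_=np.nonzero(m)
    if n=="scene":
        h=Q[Q[:,2]>.085]; print(np.c_[u_,v_,Q*1000][Q[:,2]>.085].round(0).astype(int).tolist())
    A=np.c_[Q[:,:2],np.ones(len(Q))]; w=np.ones(len(Q),bool)
    for _ in range(10):
        c=np.linalg.lstsq(A[w],Q[w,2],rcond=None)[0]; w=np.abs(A@c-Q[:,2])<.004
    print("plane",c,w.sum(),np.degrees(np.arctan(np.hypot(*c[:2]))),np.degrees(np.arctan2(-c[1],-c[0])),"rect",cv2.minAreaRect(Q[w][:,:2].astype(np.float32)*1000),"z at rect c")
    r=cv2.minAreaRect(Q[w][:,:2].astype(np.float32)*1000)[0]; print(c@[r[0]/1e3,r[1]/1e3,1])
for i,n in enumerate("ab"): save("crop"+n,cv2.resize(ims[i],(800,600)))
save("crops",np.hstack([cv2.resize(i,(400,300)) for i in ims]))
E
```

```text
top blue [390 185  37  35 971] ((508.04681396484375, -168.1666717529297), (121.9067611694336, 412.11175537109375), 26.729991912841797) z [1.04684761e-05 4.39321255e-03 1.39713245e-02] ray [ 0.57318707 -0.29804146  0.008     ]
top red [204 192  33  33 900] ((493.21820068359375, 179.4052276611328), (446.5660095214844, 128.1962890625), 71.30290222167969) z [3.36063399e-05 4.17583034e-03 1.15323355e-02] ray [0.54412576 0.32789069 0.008     ]
top test (np.float64(0.4508081955444723), np.float64(0.14698144903798122)) 54 mean top [0.45150626 0.14584051 0.04782005] 40 minmax [0.43831603 0.13341052 0.0146416 ] [0.46318115 0.15894813 0.05307263]
top wait (np.float64(0.44252819411573896), np.float64(-0.11886817484143788)) 59 mean top [ 0.44360817 -0.11525609  0.04777804] 48 minmax [ 0.43069996 -0.12833796  0.01373242] [ 0.45801846 -0.10239701  0.05203572]
top gauge [0.57146106 0.00471531 0.07      ] 385 [ 0.53551615 -0.02348682  0.04689098] [0.59716045 0.03661406 0.11236143]
plane [ 0.48930894 -0.01574625 -0.21175089] 316 26.084624741589813 178.15682453160585 rect ((566.1156616210938, 7.2523784
[... 1650 characters left out ...]
, 92], [325, 204, 551, 9, 91], [326, 204, 551, 14, 96], [327, 204, 549, 14, 95], [322, 205, 559, 7, 88], [323, 205, 557, 9, 91], [324, 205, 555, 10, 90], [325, 205, 553, 12, 91], [326, 205, 552, 14, 92], [322, 206, 559, 8, 87], [323, 206, 557, 10, 87], [324, 206, 555, 11, 87], [325, 206, 552, 10, 85], [326, 206, 551, 13, 88], [323, 207, 559, 13, 87], [324, 207, 556, 13, 86], [325, 207, 554, 13, 85], [326, 207, 552, 15, 85], [322, 208, 562, 13, 86], [325, 208, 556, 17, 86]]
plane [-0.33277509 -0.21869545  0.2537518 ] 103 21.712678136370382 33.31239526812453 rect ((574.2689208984375, 11.21036148071289), (46.93558883666992, 63.78216552734375), 6.458868026733398) z at rect c
0.060197753497790385
```

View pics/cropb.png

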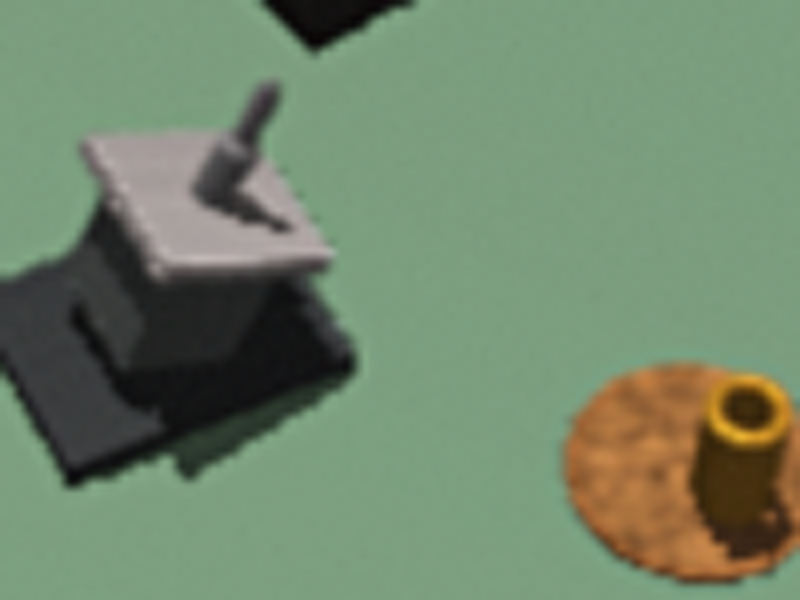

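Plate tilt is 26.1° and its rectangle is 59.6 x 60.6 mm, as expected. The bushing tops are at 48 mm, also as expected. The pin leans towards azimuth 178° (world -x). Both cameras put the test bushing at about (0.450, 0.148) and the pin foot at about (0.566, 0.008, 0.065). Moving now.

Request:
move_arm([
  [0, 0, 0, 0.8],
  [0, 0, 0, 0.8],
  [0.33, -0.98, 0, 0],
  [0.33, -0.98, 0, 0],
  [0.33, -0.98, 0, 0],
  [0.33, -0.98, 0, 0],
  [0.33, -0.98, 0, 0],
  [0.33, -0.98, 0, 0],
  [0.33, -0.98, 0, 0],
  [0.33, -0.98, 0, 0],
], fingers=0.6)

```text
clock: 1.35
ee_pos: [0.2746, -0.3188, 0.2142]
ee_rot: [-3.141, 0.052, 0.0]
ft_force: [-0.4, 0.1, 0.3]
opening: 0.0569
grip_force: 0.0
```

Request:
move_arm([
  [0.33, -0.98, 0, 0],
  [0.33, -0.98, 0, 0],
  [0.33, -0.98, 0, 0],
  [0.33, -0.98, 0, 0],
  [0.33, -0.98, 0, 0],
  [0.33, -0.98, 0, 0],
  [0.33, -0.98, 0, 0],
  [0.33, -0.98, 0, 0],
  [0.33, -0.98, 0, 0],
  [0.33, -0.98, 0, 0],
])

```text
clock: 2.6
ee_pos: [0.4191, 0.0686, 0.2143]
ee_rot: [3.141, -0.05, -0.0]
ft_force: [0.5, -0.6, 0.2]
opening: 0.0569
grip_force: 0.0
```

Request:
move_arm([
  [0.36, -1, 0, 0],
  [0.35, -1, 0, 0],
  [0, 0, 1, 0],
  [0, 0, 1, 0],
  [0, 0, 1, 0],
  [0, 0, 0.7, 0],
  [0, 0, 0.7, 0],
  [0, 0, 0.6, 0],
  [0, 0, 0, 0],
])

```text
clock: 3.72
ee_pos: [0.4477, 0.1458, 0.0123]
ee_rot: [3.14, -0.051, -0.009]
ft_force: [-0.4, 0.2, 1.2]
opening: 0.0573
grip_force: 0.0
```

Request:
move_arm([
  [0, 0, 0, 0],
  [0, 0, 0, 0],
  [0, 0, 0, 0],
  [0, 0, 0, 0],
], fingers=0)

```text
clock: 4.22
ee_pos: [0.4508, 0.1466, 0.0156]
ee_rot: [-3.14, 0.051, -0.003]
ft_force: [-0.4, 1.2, 2.7]
opening: 0.0276
grip_force: 30.0
```

Request:
move_arm([
  [0, 0, -0.7, 0],
  [0, 0, -0.9, 0],
  [0, 0, -0.9, 0],
  [0.4, 0.4, -0.8, 0],
  [0.6, 0.8, 0, 0],
  [0.6, 0.8, 0, 0],
  [0.6, 0.8, 0, 0],
  [0.25, 0.6, 0, 0],
  [0, 0, 0, 0],
  [0, 0, 0, 0],
])

```text
clock: 5.48
ee_pos: [0.543, 0.0076, 0.1462]
ee_rot: [-3.141, 0.051, 0.002]
ft_force: [-0.2, -0.2, -1.7]
opening: 0.0282
grip_force: 30.0
```

```bash
cat > look.py <<'E'
import sys
from h import *
tag=sys.argv[1]; ims=[]
s=ctrl.sense();print(s["ee_pos"].round(4),s["ee_rot"].round(4),s["ft_force"].round(1),s["opening"].round(4),s["clock"])
for n,(u,v) in(("top",(317,205)),("scene",(328,195))):
    p,d,K,R,t=snap(n);np.savez(tag+n+".npz",p=p,d=d,K=K,R=R,t=t)
    ims.append(cv2.resize(p[v-38:v+37,u-25:u+25],(400,600),interpolation=cv2.INTER_CUBIC))
    print(n,"tip px per pred",[ (K@(R@np.array(q)+t))[:2]/(K@(R@np.array(q)+t))[2] for q in [(.544,.0085,.110),(.566,.008,.065)]])
    P=cloud(d,K,R,t);hsv=cv2.cvtColor(p,cv2.COLOR_RGB2HSV)
    m=(cv2.inRange(hsv,(8,130,40),(32,255,255))>0)&(np.abs(P[...,0]-.55)<.07)&(np.abs(P[...,1]-.01)<.07)&(P[...,2]>.06)
    Q=P[m]
    if len(Q): print(len(Q),"brass",Q.min(0).round(4),Q.max(0).round(4),np.median(Q,0).round(4))
save("look"+tag,np.hstack(ims))
E
python3 look.py A
```

```text
Traceback (most recent call last):
  File "look.py", line 4, in <module>
    s=ctrl.sense();print(s["ee_pos"].round(4),s["ee_rot"].round(4),s["ft_force"].round(1),s["opening"].round(4),s["clock"])
                                                                                          ^^^^^^^^^^^^^^^^^^
AttributeError: 'float' object has no attribute 'round'
```

```bash
sed -i 's/s\["opening"\].round(4)/s["opening"]/' look.py; python3 look.py A
```

```text
[0.543  0.0076 0.1462] [-3.1407e+00  5.1000e-02  1.7000e-03] [-0.2 -0.2 -1.7] 0.02817622228637182 5.475
top tip px per pred [array([315.45714679, 204.51108816]), array([315.95285623, 199.95045179])]
38 brass [ 0.4913 -0.0186  0.459 ] [0.5737 0.0588 0.4995] [0.5321 0.0232 0.4701]
scene tip px per pred [array([327.69451632, 197.78708707]), array([319.58960625, 212.38469182])]
124 brass [ 0.4987 -0.0457  0.1364] [0.5756 0.0478 0.4955] [0.5536 0.0131 0.1716]
```

View pics/lookA.png

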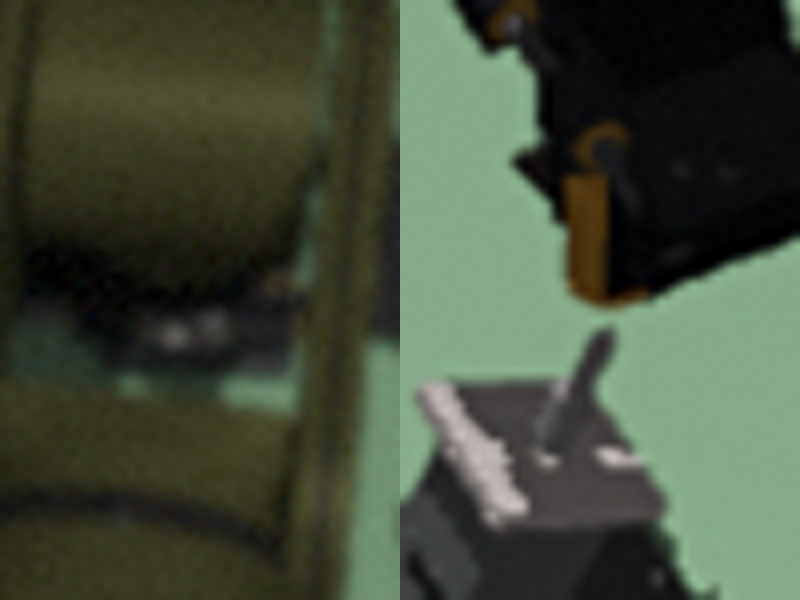

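The scene half of the crop shows the bushing's lower end centred at about (610,274) and the pin tip at about (605,333). The arm hides the pin from the top camera.

```bash
python3 - <<'E'
from h import *
z=np.load("Ascene.npz");p,d,K,R,t=[z[k] for k in "pdKRt"]
f=lambda x,y:(303+(x-400+.5)/8-.5,157+(y+.5)/8-.5)
for b in(.133,.136): print("bottom",b,ray(*f(610,274),b,K,R,t),"extremes",ray(*f(568,274),b,K,R,t),ray(*f(650,274),b,K,R,t), ray(*f(610,305),b,K,R,t))
for h in(.108,.11): print("tip",h,ray(*f(604,335),h,K,R,t))
P=cloud(d,K,R,t);hsv=cv2.cvtColor(p,cv2.COLOR_RGB2HSV)
for v in range(176,197): print(v,[(u,*(P[v,u]*1000).astype(int)) for u in range(322,336) if P[v,u,2]<.2 and hsv[v,u,1]>130 and p[v,u,0]>60])
E
```

```text
bottom 0.133 [0.54086045 0.0073375  0.133     ] extremes [0.55212935 0.00134989 0.133     ] [0.53012215 0.01304318 0.133     ] [0.54699336 0.01827464 0.133     ]
bottom 0.136 [0.54224203 0.00964432 0.136     ] extremes [0.55346722 0.00367994 0.136     ] [0.53154539 0.01532787 0.136     ] [0.54835116 0.02053903 0.136     ]
tip 0.108 [0.54334717 0.00929238 0.108     ]
tip 0.11 [0.54423315 0.0107772  0.11      ]
176 []
177 []
178 []
179 [(324, np.int64(553), np.int64(4), np.int64(178)), (325, np.int64(551), np.int64(5), np.int64(177)), (326, np.int64(546), np.int64(1), np.int64(172)), (327, np.int64(543), np.int64(0), np.int64(169))]
180 [(324, np.int64(555), np.int64(7), np.int64(178)), (325, np.int64(554), np.int64(10), np.int64(180)), (326, np.int64(550), np.int64(9), np.int64(178)), (327, np.int64(542), np.int64(0), np.int64(165)), (328, np.int64(539), np.int64(-1), np.int64(162))]
181 [(324, np.int64(555), np.int64(7), np.int64(175)), (325, np.int64(555), np.int64(12), np.int64(180)), (326, np.int64(552), np.int64(12), np.int64(178)), (327, np.int64(551), np.int64(14), np.int64(180
[... 2278 characters left out ...]
64(144)), (326, np.int64(554), np.int64(16), np.int64(148)), (327, np.int64(551), np.int64(17), np.int64(147))]
192 [(324, np.int64(555), np.int64(9), np.int64(138)), (325, np.int64(554), np.int64(12), np.int64(141)), (326, np.int64(553), np.int64(15), np.int64(143)), (327, np.int64(551), np.int64(17), np.int64(144))]
193 [(325, np.int64(554), np.int64(11), np.int64(136)), (326, np.int64(553), np.int64(15), np.int64(139)), (327, np.int64(552), np.int64(18), np.int64(142))]
194 [(326, np.int64(553), np.int64(15), np.int64(136)), (327, np.int64(551), np.int64(17), np.int64(136)), (330, np.int64(545), np.int64(21), np.int64(137)), (331, np.int64(543), np.int64(22), np.int64(137))]
195 []
196 []
```

Request:
move_arm([
  [0.1, -0.04, 0, 0],
  [0, 0, 0.3, 0],
  [0, 0, 0.2, 0],
  [0, 0, 0.1, 0],
  [0, 0, 0, 0],
  [0, 0, 0, 0],
])

```text
clock: 6.32
ee_pos: [0.5479, 0.0085, 0.1229]
ee_rot: [3.141, -0.051, 0.001]
ft_force: [0.4, -0.1, -1.1]
opening: 0.0276
grip_force: 30.0
```

Request:
move_arm([
  [0, 0, 0.05, 0],
  [0, 0, 0.05, 0],
  [0, 0, 0, 0],
])

```text
clock: 6.7
ee_pos: [0.5475, 0.0086, 0.1184]
ee_rot: [-3.141, 0.051, 0.001]
ft_force: [-0.5, -0.3, -1.2]
opening: 0.028
grip_force: 30.0
```

Request:
move_arm([
  [0, 0, 0.05, 0],
  [0, 0, 0.05, 0],
  [0, 0, 0, 0],
])

```text
clock: 7.08
ee_pos: [0.5475, 0.0086, 0.1143]
ee_rot: [-3.141, 0.051, 0.001]
ft_force: [-0.4, -0.3, -0.8]
opening: 0.0278
grip_force: 30.0
```

```bash
python3 look.py B
```

```text
[0.5475 0.0086 0.1143] [-3.1412e+00  5.1000e-02  9.0000e-04] [-0.4 -0.3 -0.8] 0.027789216677464968 7.075
top tip px per pred [array([315.45714679, 204.51108816]), array([315.95285623, 199.95045179])]
39 brass [ 0.4806 -0.0428  0.4245] [0.574  0.0658 0.4773] [0.5294 0.0196 0.4402]
scene tip px per pred [array([327.69451632, 197.78708707]), array([319.58960625, 212.38469182])]
95 brass [ 0.5462 -0.0077  0.0906] [0.5808 0.0498 0.2157] [0.5585 0.0155 0.1366]
```

View pics/lookB.png

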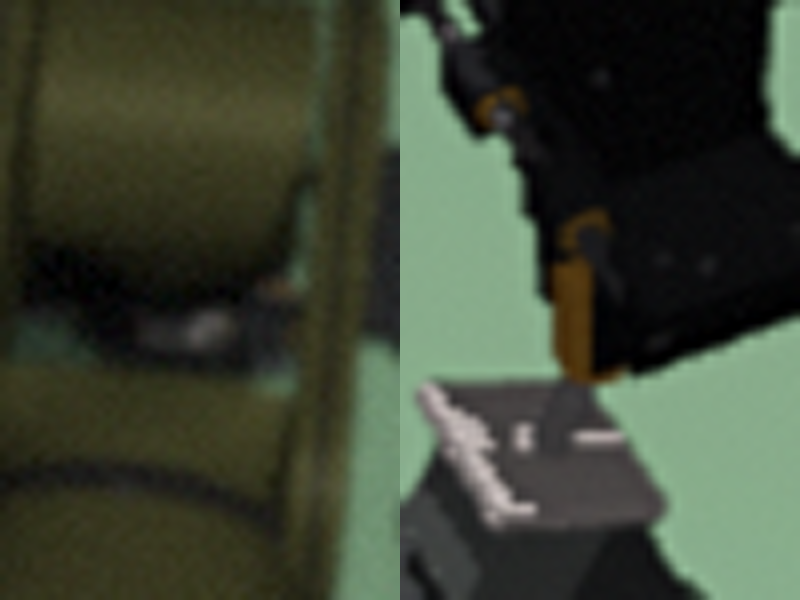

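The bushing's lower end is at about (592,352) in the crop, over the tip with only the pin's thick part showing below it. There is no contact force, so the tip is in the bore. Next I pivot the bushing into line by dragging the grip towards -x while going down.

Request:
move_arm([
  [-0.1, 0, 0.05, 0],
  [0, 0, 0, 0],
])

```text
clock: 7.42
ee_pos: [0.5432, 0.0088, 0.1123]
ee_rot: [-3.141, 0.051, 0.001]
ft_force: [0.4, 0.3, -2.2]
opening: 0.0276
grip_force: 30.0
```

Request:
move_arm([
  [-0.1, 0, 0.05, 0],
  [0, 0, 0, 0],
])

```text
clock: 7.68
ee_pos: [0.5417, 0.0089, 0.1119]
ee_rot: [-3.141, 0.051, -0.009]
ft_force: [5.1, -0.2, -0.8]
opening: 0.0281
grip_force: 30.0
```

Request:
move_arm([
  [-0.1, 0, 0.05, 0],
  [0, 0, 0, 0],
])

```text
clock: 7.92
ee_pos: [0.5408, 0.0089, 0.1117]
ee_rot: [3.141, -0.051, 0.022]
ft_force: [10.3, 0.1, -2.3]
opening: 0.0279
grip_force: 30.0
```

The grip resists the pivot with about 10 N. I'll loosen the fingers slightly so the bushing tilts onto the pin and slides under its own weight, still caged by the pads.

Request:
move_arm([
  [0, 0, 0, 0],
  [0, 0, 0, 0],
  [0, 0, 0, 0],
], fingers=0.35)

```text
clock: 8.3
ee_pos: [0.5351, 0.009, 0.1082]
ee_rot: [-3.141, 0.051, 0.002]
ft_force: [-0.6, 0.6, 0.3]
opening: 0.0331
grip_force: 0.0
```

```bash
python3 look.py C
```

```text
[0.5351 0.009  0.1082] [-3.1411e+00  5.0900e-02  2.1000e-03] [-0.6  0.6  0.3] 0.033074590793718266 8.3
top tip px per pred [array([315.45714679, 204.51108816]), array([315.95285623, 199.95045179])]
30 brass [ 0.4848 -0.0432  0.4233] [0.567  0.0654 0.4662] [0.5272 0.0122 0.4335]
scene tip px per pred [array([327.69451632, 197.78708707]), array([319.58960625, 212.38469182])]
156 brass [ 0.5324 -0.0103  0.088 ] [0.5666 0.0523 0.2094] [0.5505 0.0147 0.1096]
```

View pics/lookC.png

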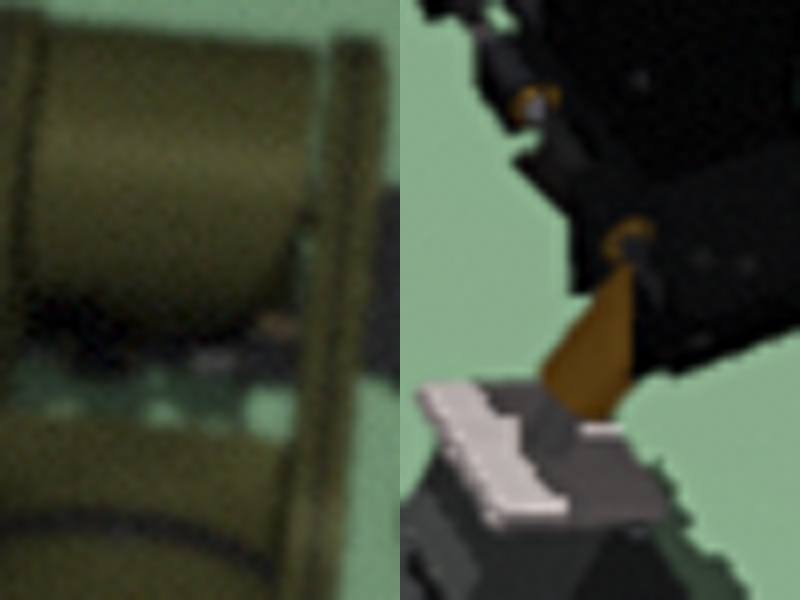

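It tilted onto the pin. Its lower end is at about (590,395), with the pin's thick half still showing at (555,420). It may be stopped, hung up or still sliding, so I'll wait, then grip it and press gently along the pin.

Request:
move_arm([
  [0, 0, 0, 0],
  [0, 0, 0, 0],
  [0, 0, 0, 0],
  [0, 0, 0, 0],
])

```text
clock: 8.9
ee_pos: [0.5357, 0.009, 0.1087]
ee_rot: [-3.141, 0.051, 0.0]
ft_force: [-1.5, -0.2, -0.4]
opening: 0.0332
grip_force: 0.0
```

```bash
cat > ax.py <<'E'
import sys
from h import *
s=ctrl.sense();print(s["ee_pos"].round(4),s["ft_force"].round(1))
p,d,K,R,t=snap("scene")
P=cloud(d,K,R,t);hsv=cv2.cvtColor(p,cv2.COLOR_RGB2HSV)
m=(cv2.inRange(hsv,(8,130,40),(32,255,255))>0)&(np.abs(P[...,0]-.545)<.05)&(np.abs(P[...,1]-.01)<.03)&(P[...,2]>.05)&(P[...,2]<.15)
k,l,st,ce=cv2.connectedComponentsWithStats(m.astype(np.uint8)); i=1+st[1:,4].argmax(); Q=P[l==i]
F=np.array([.566,.0085,.065]);a=np.radians(26);n=np.array([-np.sin(a),.032*np.sin(a),np.cos(a)])
s=(Q-F)@n; print(len(Q),"along pin mm",np.percentile(s*1e3,[0,3,10,50,97]).round(1),"px",st[i])
rad=(Q-F)-np.outer(s,n); 
for lo in range(0,70,10):
    w=(s>lo/1e3)&(s<lo/1e3+.01)
    if w.sum()>3: print(lo,w.sum(),np.median(rad[w],0).round(4),np.median(np.linalg.norm(rad[w],axis=1)).round(4))
E
python3 ax.py
```

```text
[0.5357 0.009  0.1087] [-1.5 -0.2 -0.4]
134 along pin mm [ 4.7 27.8 31.  44.8 68. ] px [321 190  11  19 134]
20 7 [0.0031 0.0107 0.0015] 0.0118
30 42 [0.0056 0.0077 0.0027] 0.0103
40 36 [0.003  0.0068 0.0014] 0.0086
50 29 [0.0011 0.0033 0.0006] 0.006
60 17 [ 0.0004 -0.0016  0.0002] 0.0044
```

Request:
move_arm([
  [0.07, 0, 0.15, 0],
  [0.07, 0, 0.15, 0],
  [0.07, 0, 0.15, 0],
  [0, 0, 0, 0],
  [0, 0, 0, 0],
])

```text
clock: 9.57
ee_pos: [0.5441, 0.0087, 0.0906]
ee_rot: [-3.141, 0.051, 0.0]
ft_force: [-0.8, -0.9, -1.3]
opening: 0.0332
grip_force: 0.0
```

```bash
python3 ax.py
```

```text
[0.5441 0.0087 0.0906] [-0.8 -0.9 -1.3]
74 along pin mm [ 2.3 27.2 29.9 38.9 54. ] px [321 196   8  13  74]
20 7 [0.0036 0.0103 0.0017] 0.0118
30 32 [0.0063 0.0052 0.0031] 0.0105
40 24 [0.0042 0.0022 0.002 ] 0.0076
50 10 [0.0045 0.0015 0.0021] 0.006
```

Request:
move_arm([
  [0, 0, 0, 0],
  [0, 0, 0, 0],
  [0, 0, 0, 0],
], fingers=0)

```text
clock: 10.0
ee_pos: [0.5443, 0.0087, 0.0908]
ee_rot: [3.141, -0.051, 0.001]
ft_force: [0.9, -0.6, 0.0]
opening: 0.0273
grip_force: 29.8
```

Request:
move_arm([
  [0.05, 0, 0.1, 0],
  [0, 0, 0, 0],
  [0, 0, 0, 0],
])

```text
clock: 10.38
ee_pos: [0.5467, 0.0084, 0.0873]
ee_rot: [3.141, -0.051, 0.002]
ft_force: [0.5, -2.1, 4.2]
opening: 0.0272
grip_force: 29.8
```

Request:
move_arm([
  [0.05, 0, 0.1, 0],
  [0, 0, 0, 0],
  [0, 0, 0, 0],
])

```text
clock: 10.75
ee_pos: [0.5487, 0.0082, 0.0843]
ee_rot: [3.14, -0.051, 0.001]
ft_force: [-2.2, -2.6, 9.3]
opening: 0.0275
grip_force: 29.8
```

```bash
python3 ax.py
```

```text
[0.5487 0.0082 0.0843] [-2.2 -2.6  9.3]
69 along pin mm [ 9.  17.  19.7 29.3 42.6] px [319 198   7  14  69]
10 7 [0.0054 0.0103 0.0024] 0.0122
20 30 [0.0072 0.0053 0.0035] 0.0113
30 24 [0.0057 0.0032 0.0028] 0.0088
40 7 [ 0.0041 -0.003   0.0021] 0.0062
```

The bushing moved from about 27 mm to 17 mm along the pin, past the cone, so it looks like a good one. Continuing gently, with a small correction in y.

Request:
move_arm([
  [0.05, 0.03, 0.1, 0],
  [0, 0, 0, 0],
  [0, 0, 0, 0],
])

```text
clock: 11.18
ee_pos: [0.5512, 0.0075, 0.0807]
ee_rot: [-3.141, 0.051, -0.003]
ft_force: [-0.3, 0.4, 9.3]
opening: 0.0274
grip_force: 30.0
```

Request:
move_arm([
  [0.05, 0.02, 0.1, 0],
  [0, 0, 0, 0],
  [0, 0, 0, 0],
])

```text
clock: 11.55
ee_pos: [0.5537, 0.0071, 0.0769]
ee_rot: [-3.14, 0.051, -0.005]
ft_force: [-0.2, 2.3, 9.2]
opening: 0.0269
grip_force: 30.0
```

```bash
python3 ax.py
```

```text
[0.5537 0.0071 0.0769] [-0.2  2.3  9.2]
62 along pin mm [ 1.   8.7 10.2 18.8 34.5] px [318 201   7  14  62]
0 5 [0.0028 0.0116 0.0013] 0.0116
10 30 [0.0073 0.0045 0.0035] 0.0106
20 18 [0.0069 0.0016 0.0033] 0.0097
30 9 [ 0.0061 -0.0015  0.003 ] 0.0076
```

Request:
move_arm([
  [0.05, -0.02, 0.1, 0],
  [0, 0, 0, 0],
  [0, 0, 0, 0],
])

```text
clock: 11.98
ee_pos: [0.5555, 0.0074, 0.0746]
ee_rot: [-3.141, 0.051, -0.003]
ft_force: [-5.8, -0.6, 20.7]
opening: 0.027
grip_force: 30.0
```

```bash
python3 ax.py
```

```text
[0.5555 0.0074 0.0746] [-5.8 -0.6 20.7]
59 along pin mm [ 2.5  4.3  7.8 17.1 33. ] px [317 202   7  13  59]
0 13 [0.0074 0.0054 0.0035] 0.0116
10 25 [0.0085 0.0029 0.004 ] 0.0107
20 15 [0.0072 0.0001 0.0035] 0.0091
30 6 [ 0.0075 -0.      0.0036] 0.0091
```

Request:
move_arm([
  [0, 0, 0, 0],
  [0, 0, 0, 0],
  [0, 0, 0, 0],
  [0, 0, 0, 0],
], fingers=0.36)

```text
clock: 12.52
ee_pos: [0.5536, 0.0073, 0.07]
ee_rot: [-3.141, 0.051, 0.002]
ft_force: [1.2, 0.3, -0.3]
opening: 0.034
grip_force: 0.0
```

```bash
python3 ax.py; python3 look.py D
```

```text
[0.5536 0.0073 0.07  ] [ 1.2  0.3 -0.3]
72 along pin mm [ 1.5  3.3  6.7 16.8 31.4] px [317 204   8  12  72]
0 15 [0.0053 0.0065 0.0025] 0.0117
10 31 [0.0073 0.0076 0.0035] 0.0112
20 21 [0.0069 0.0044 0.0034] 0.0096
30 5 [0.0075 0.0048 0.0036] 0.0096
[0.5537 0.0073 0.0702] [-3.141e+00  5.100e-02  1.300e-03] [-0.3 -0.7 -0.4] 0.0341117505509492 12.575
top tip px per pred [array([315.45714679, 204.51108816]), array([315.95285623, 199.95045179])]
27 brass [ 0.4803 -0.0265  0.3884] [0.5806 0.0616 0.4437] [0.5621 0.0015 0.3944]
scene tip px per pred [array([327.69451632, 197.78708707]), array([319.58960625, 212.38469182])]
94 brass [ 0.5572 -0.0119  0.0698] [0.586  0.0509 0.1724] [0.5671 0.0146 0.088 ]
```

View pics/lookD.png

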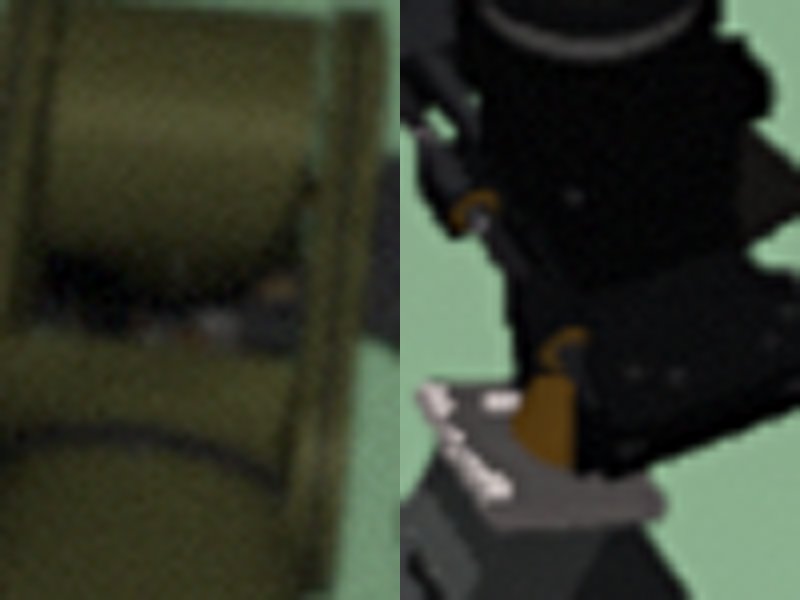

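The view shows the bushing's lower end on the plate at about (545,468). The push force also jumped when it bottomed. It went fully home, so the blue tray. Gripping it and drawing it off along the pin.

Request:
move_arm([
  [0, 0, 0, 0],
  [0, 0, 0, 0],
  [0, 0, 0, 0],
], fingers=0)

```text
clock: 13.05
ee_pos: [0.554, 0.0072, 0.0706]
ee_rot: [-3.141, 0.051, 0.0]
ft_force: [-1.1, 0.4, 0.4]
opening: 0.027
grip_force: 30.0
```

Request:
move_arm([
  [-0.1, 0, -0.2, 0],
  [-0.1, 0, -0.2, 0],
  [-0.15, 0, -0.3, 0],
  [-0.2, 0, -0.4, 0],
  [-0.2, 0, -0.4, 0],
  [-0.2, 0, -0.4, 0],
  [0, 0, -0.5, 0],
  [0, 0, 0, 0],
  [0, 0, 0, 0],
])

```text
clock: 14.18
ee_pos: [0.516, 0.0084, 0.1664]
ee_rot: [-3.141, 0.051, 0.001]
ft_force: [-0.1, -0.1, -1.2]
opening: 0.0271
grip_force: 30.0
```

```bash
python3 look.py E
```

```text
[0.516  0.0084 0.1664] [-3.1411e+00  5.1100e-02  6.0000e-04] [-0.1 -0.1 -1.2] 0.02710648114993478 14.175
top tip px per pred [array([315.45714679, 204.51108816]), array([315.95285623, 199.95045179])]
33 brass [ 0.4833 -0.0168  0.4784] [0.5494 0.0638 0.5116] [0.4936 0.0352 0.4904]
scene tip px per pred [array([327.69451632, 197.78708707]), array([319.58960625, 212.38469182])]
127 brass [ 0.4807 -0.0481  0.1626] [0.5476 0.0484 0.5098] [0.5281 0.0109 0.1871]
```

View pics/lookE.png

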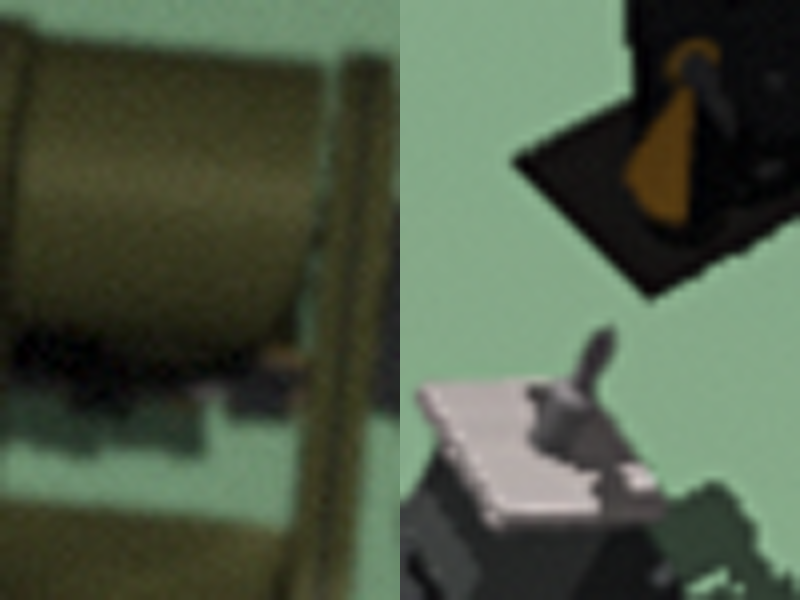

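The bushing is off the pin and held leaning at about (665,155) in the crop, with the pin clear. Moving over to the blue tray.

Request:
move_arm([
  [0.16, 0.95, 0, 0],
  [0.16, 0.95, 0, 0],
  [0.17, 0.95, 0, 0],
  [0.16, 0.95, 0, 0],
  [0.17, 0.95, 0, 0],
  [0.16, 0.95, 0, 0],
  [0.17, 0.95, 0, 0],
  [0.17, 0.95, 0, 0],
  [0, 0, 0, 0],
])

```text
clock: 15.4
ee_pos: [0.5586, -0.2992, 0.1652]
ee_rot: [-3.14, 0.056, 0.003]
ft_force: [0.3, 0.4, -1.0]
opening: 0.0269
grip_force: 30.0
```

Request:
move_arm([
  [0, 0, 0.8, 0],
  [0, 0, 0.8, 0],
  [0, 0, 0.8, 0],
  [0, 0, 0.6, 0],
  [0, 0, 0.35, 0],
  [0, 0, 0, 0],
  [0, 0, 0, 0],
])

```text
clock: 16.27
ee_pos: [0.5598, -0.2973, 0.0338]
ee_rot: [3.14, -0.051, 0.002]
ft_force: [0.5, -0.6, -1.7]
opening: 0.0272
grip_force: 30.0
```

```bash
cat > tr.py <<'E'
from h import *
s=ctrl.sense();print(s["ee_pos"].round(4),s["ft_force"].round(1))
ims=[]
for n,(u,v) in(("top",(408,202)),("scene",(271,150))):
    p,d,K,R,t=snap(n);ims.append(cv2.resize(p[v-38:v+37,u-25:u+25],(400,600),interpolation=cv2.INTER_CUBIC))
    P=cloud(d,K,R,t);hsv=cv2.cvtColor(p,cv2.COLOR_RGB2HSV)
    m=(cv2.inRange(hsv,(8,130,30),(35,255,255))>0)&(np.abs(P[...,0]-.572)<.06)&(np.abs(P[...,1]+.297)<.05)&(P[...,2]<.08)
    Q=P[m]
    if len(Q)<3: continue
    print(n,len(Q),Q.min(0).round(4),Q.max(0).round(4))
    for lo in range(0,60,10):
        w=(Q[:,2]>lo/1e3)&(Q[:,2]<lo/1e3+.01)
        if w.sum()>2: print(lo,w.sum(),np.median(Q[w],0).round(4),Q[w].min(0).round(3),Q[w].max(0).round(3))
import sys;save("tr"+sys.argv[1],np.hstack(ims))
E
python3 tr.py A
```

```text
[ 0.5598 -0.2973  0.0338] [ 0.5 -0.6 -1.7]
scene 31 [ 0.5672 -0.3101  0.0365] [ 0.5775 -0.2839  0.0588]
30 5 [ 0.5748 -0.2871  0.0382] [ 0.571 -0.304  0.037] [ 0.577 -0.284  0.039]
40 20 [ 0.5721 -0.2923  0.0447] [ 0.569 -0.31   0.04 ] [ 0.577 -0.285  0.049]
50 6 [ 0.5683 -0.2954  0.0539] [ 0.567 -0.302  0.051] [ 0.572 -0.293  0.059]
```

Request:
move_arm([
  [0, 0, 0.2, 0],
  [0, 0, 0.2, 0],
  [0, 0, 0, 0],
])

```text
clock: 16.75
ee_pos: [0.5582, -0.2967, 0.0154]
ee_rot: [-3.14, 0.051, 0.003]
ft_force: [0.5, 0.2, -1.8]
opening: 0.027
grip_force: 30.0
```

Request:
move_arm([
  [0, 0, 0.1, 0],
  [0, 0, 0, 0],
  [0, 0, 0, 0],
])

```text
clock: 17.12
ee_pos: [0.559, -0.2971, 0.0144]
ee_rot: [-3.141, 0.051, 0.001]
ft_force: [-4.6, 2.8, 7.8]
opening: 0.027
grip_force: 30.0
```

Contact came at the expected height. Pressing a little more while dragging towards +x to right it in the grip.

Request:
move_arm([
  [0.1, 0, 0.1, 0],
  [0.1, 0, 0, 0],
  [0, 0, 0, 0],
])

```text
clock: 17.5
ee_pos: [0.5664, -0.2974, 0.0125]
ee_rot: [-3.14, 0.05, 0.006]
ft_force: [-10.5, 5.3, 19.7]
opening: 0.0268
grip_force: 30.0
```

Request:
move_arm([
  [0.1, 0, 0.1, 0],
  [0.1, 0, 0, 0],
  [0, 0, 0, 0],
])

```text
clock: 17.88
ee_pos: [0.5751, -0.2975, 0.0091]
ee_rot: [-3.14, 0.051, 0.004]
ft_force: [-10.2, 7.4, 20.6]
opening: 0.0258
grip_force: 30.0
```

```bash
python3 tr.py B
```

```text
[ 0.5751 -0.2975  0.0091] [-10.2   7.4  20.6]
```

View pics/trB.png

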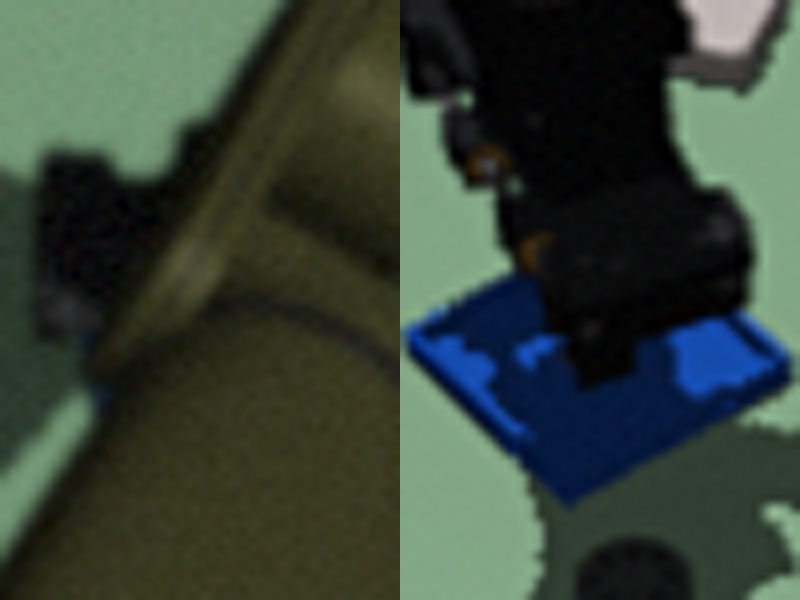

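The finger hides the bushing in this view, and the opening and height suggest some slip. I'll ease the preload, then release and look.

Request:
move_arm([
  [-0.1, 0, -0.12, 0],
  [0, 0, 0, 0],
])

```text
clock: 18.23
ee_pos: [0.5711, -0.2977, 0.0097]
ee_rot: [3.141, -0.051, 0.001]
ft_force: [0.4, -0.3, 2.4]
opening: 0.0265
grip_force: 30.0
```

Request:
move_arm([
  [0, 0, 0, 0],
  [0, 0, 0, 0],
  [0, 0, 0, 0],
  [0, 0, 0, 0],
], fingers=0.37)

```text
clock: 18.73
ee_pos: [0.5709, -0.2974, 0.0092]
ee_rot: [-3.141, 0.051, 0.0]
ft_force: [0.0, 0.2, 0.1]
opening: 0.0351
grip_force: 0.0
```

```bash
python3 tr.py C
```

```text
[ 0.5709 -0.2974  0.0092] [0.  0.2 0.1]
scene 14 [ 0.5761 -0.3135  0.0085] [ 0.582  -0.2873  0.0468]
10 7 [ 0.5801 -0.2895  0.0137] [ 0.576 -0.314  0.01 ] [ 0.582 -0.287  0.019]
20 3 [ 0.58   -0.2957  0.0212] [ 0.576 -0.312  0.02 ] [ 0.58  -0.295  0.029]
```

Brass is at x ≈ 0.580 at all heights and tops out near 47 mm, so the bushing is upright. Opening wider, rising and backing off.

Request:
move_arm([
  [0, 0, 0, 0],
  [0, 0, 0, 0],
  [0, 0, -0.2, 0],
  [0, 0, -0.4, 0],
  [0, 0, -0.8, 0],
  [0, 0, -1, 0],
  [0, 0, -1, 0],
  [-0.5, 0, -0.8, 0],
  [-0.9, 0, 0, 0],
  [-0.9, 0, 0, 0],
], fingers=0.5)

```text
clock: 20.08
ee_pos: [0.4787, -0.2948, 0.1799]
ee_rot: [3.139, -0.05, 0.004]
ft_force: [-0.4, 1.2, 0.1]
opening: 0.0478
grip_force: 0.0
```

Request:
move_arm([
  [-0.9, 0.5, 0, 0],
  [-0.9, 0.9, 0, 0],
  [-0.5, 0.9, 0, 0],
  [0, 0.9, 0, 0],
  [0, 0, 0, 0],
  [0, 0, 0, 0],
])

```text
clock: 20.82
ee_pos: [0.383, -0.4191, 0.1782]
ee_rot: [3.141, -0.051, 0.001]
ft_force: [-0.2, 0.8, 0.7]
opening: 0.0475
grip_force: 0.0
```

```bash
python3 tr.py D; python3 - <<'E'
from h import *
p,d,K,R,t=snap("top");P=cloud(d,K,R,t)
m=(np.hypot(P[...,0]-.4436,P[...,1]+.1153)<.03)&(P[...,2]>.042)&(P[...,2]<.06);print("wait",m.sum(),P[m].mean(0))
E
```

```text
[ 0.383  -0.4191  0.1782] [-0.2  0.8  0.7]
top 52 [ 0.5578 -0.3074  0.0017] [ 0.5811 -0.2833  0.0513]
0 4 [ 0.5746 -0.3037  0.0039] [ 0.572 -0.305  0.002] [ 0.579 -0.302  0.008]
10 5 [ 0.5758 -0.3053  0.0147] [ 0.57  -0.306  0.011] [ 0.579 -0.299  0.019]
20 6 [ 0.5708 -0.2934  0.0275] [ 0.564 -0.306  0.021] [ 0.578 -0.284  0.029]
30 10 [ 0.571  -0.2943  0.036 ] [ 0.559 -0.306  0.03 ] [ 0.579 -0.285  0.04 ]
40 21 [ 0.5683 -0.2923  0.0462] [ 0.558 -0.307  0.04 ] [ 0.581 -0.283  0.049]
50 6 [ 0.5735 -0.2896  0.0505] [ 0.56  -0.307  0.05 ] [ 0.577 -0.285  0.051]
scene 124 [ 0.5581 -0.3464  0.0049] [ 0.5812 -0.2787  0.0516]
0 8 [ 0.5712 -0.2856  0.0074] [ 0.563 -0.346  0.005] [ 0.578 -0.283  0.01 ]
10 16 [ 0.5759 -0.286   0.0145] [ 0.563 -0.294  0.01 ] [ 0.581 -0.281  0.019]
20 22 [ 0.5721 -0.2852  0.0251] [ 0.562 -0.295  0.021] [ 0.581 -0.279  0.03 ]
30 23 [ 0.5673 -0.2882  0.0348] [ 0.559 -0.307  0.03 ] [ 0.58  -0.281  0.039]
40 49 [ 0.5711 -0.2903  0.0463] [ 0.558 -0.31   0.04 ] [ 0.581 -0.28   0.05 ]
50 6 [ 0.5692 -0.2908  0.0508] [ 0.558 -0.303  0.05 ] [ 0.576 -0.282  0.052]
wait 49 [ 0.44398461 -0.11540419  0.04749122]
```

View pics/trD.png

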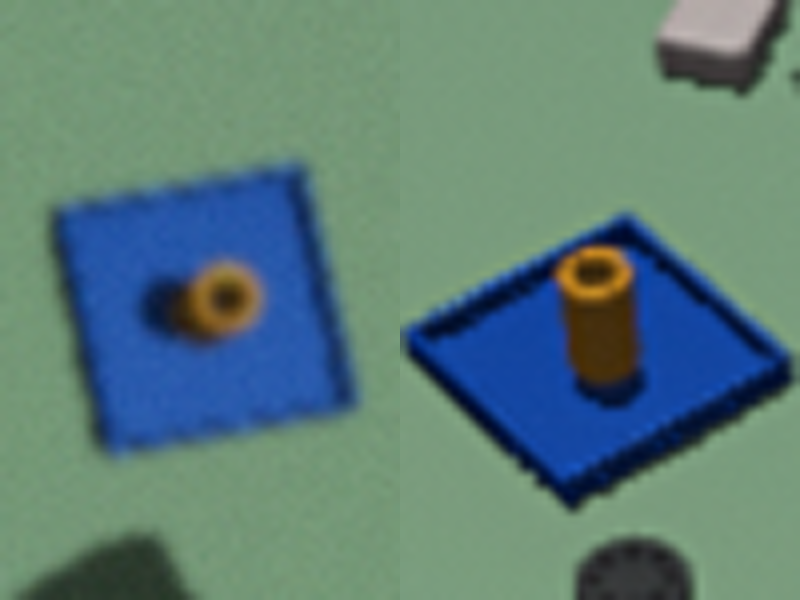

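The bushing stands upright near the centre of the blue tray, at (225,300) in the top half and (600,320) in the scene half. The waiting bushing has not moved. Handing in.

```bash
python3 -c "from station import workorder; print(workorder.job_done())"
```

```text
the job is handed in; nothing more can be done
None
```

The bushing from the cork mat went fully home on the gauge pin and now stands upright in the blue tray; the bushing on the black mat has not moved, and the job is handed in (no verdict was returned).

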